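# Clip a carved rosette onto its rail and set its brass boss

### The arm

A 7-joint arm with a two-finger parallel gripper is mounted at the origin on the work surface. World frame = base frame: x ahead of the robot, y to its left, z up, the work surface at z = 0. Lengths are in m, angles in rad, forces in N, time in s.
With the tool pointing down it reaches from about 0.35 to 0.9 m from the base axis. Payload 8.1 kg.
Tool frame: the origin (TCP) lies midway between the tips of the shut fingers; the grasp point (between the pads) lies 19 mm behind it; z points along the fingers, x is the direction in which the jaws open and shut, and the axes are right-handed (so a half turn about z gives the same grasp; the last joint's range is limited). The gripper opens to 92 mm and grips with 3 to 60 N. Pads are 19 mm wide; open, the fingers measure 130 mm over their backs; the gripper's body (75 mm by 190 mm) begins 47 mm behind the grasp point.
Start: joints at [-1.395, 0.434, 0.025, 1.573, -0.012, 1.134, -0.075], TCP at [0.172, 0.601, 0.227] pointing down, gripper open.
Joint ranges: [-2.62, 2.62], [-0.44, 2.09], [-1.27, 1.32], [0.08, 2.57], [-1.32, 4.46], [0.12, 2], [-2.74, 2.74]. Speed limits (rad/s): [2.22, 2.22, 3.01, 3.01, 3.14, 3.14, 3.14].

### API

Orientations are given as a rotation vector (axis times angle).
In Python, from cell import arm gives the robot as it stands.
- The arm moves only by the tool jog_arm, never from a script. Its argument "commands" is a list of rows, each an object with "translation": the shift along the tool's x, y, z in mm, a list of three; "turn": the turn, a rotation vector about the tool's x, y, z in rad, a list of three. A call has 1 to 12 rows; each row is the pose to reach, as a shift and turn from the pose commanded when the call began, along the tool's axes at that moment; what a row does not reach only later rows make up. A row lasts 1/12 s, in which the tool goes at most 41.7 mm and 7.16 degrees, less where a joint would pass 70% of its speed; a pose out of reach is approached as far as the arm can. A call with a gripper value outside its range is refused whole. "claw" is the closure, from -1 (fully open) to 1 (shut), so that 0 is half open, set as the call begins (left out, the last holds). The fingers move at their own pace and stop on an object; "grip_force" is the grip in N (left out, the last holds). Time passes only in rows, so rows that repeat a pose let the fingers close. It gives the time, the measured TCP pose, the force and the opening at its end, in the units of the state.
- arm.observe(): the state, without advancing time (a new reading comes with each control period).
- arm.get_image(name): name is "side" or "top" or "wrist"; returns the picture (480x640x3 uint8, blue, green, red); there is no depth.
- arm.camera_info(name): a dict with "vertical_fov" (degrees; the focal length in pixels is half the picture's height over the tangent of half this angle, whatever the lens; pixels are square), "cx", "cy" (the principal point, pixels), "distortion" ([k1, k2, p1, p2, k3] as OpenCV has them; the pictures are not rectified), "eye" and "rotation" of the camera in the world. Camera axes: x right, y up, looking along -z (the intrinsics and any distortion apply to the point x, -y, -z); pixel columns grow to the right and rows downward; lengths in m; the calibration is good to about 2 mm. A picture is of the moment at which its call begins: read the wrist's pose just before it. camera_info takes no time and is no camera call; for the wrist camera it gives the pose at the moment of the call.
- arm.sign_off(): hands the job in, once; it reports no verdict.
Trained networks look in the newest picture that a camera, given by its name, has taken for a name from the list of things; names that differ only in an ending like _2 or _b are one class to them, and where a whole thing is asked for, a point or a joint stands for the part that bears it (a point fixed in the world has none). Each returns a list of dicts, best first, with "confidence" (0 to 1); they miss things now and then, are a little off and sometimes report something else, mostly with a low value. They report only what shows in the picture. A call takes as long as a camera call. They do not tell look-alikes from the thing itself.
- arm.trace(camera, query): "region" (480x640 bool, what is visible of it) and "box" ([left, top, width, height] in pixels, round what is visible of it).
- arm.landmark_of(camera, query): "at" ([column, row] in pixels: a listed point, or the origin of a listed thing).
The state is a dict: "clock": time; "joints": joint angles; "dq": joint speeds; "joint_efforts": joint torques, N m; "position": TCP position; "ee_rot": TCP orientation; "force": force on the tool from outside, world axes, zero at the start; "ft_torque": the same for the moment, N m; "width": opening from 0.0 (shut) to 1.0 (fully open).
Only numpy, scipy, OpenCV 4.12 (cv2) and the standard library are available. Lean on these libraries where they do the work, as an engineer would, in place of code of your own. Each camera call takes 0.05 s, during which the arm holds its last target. There are 200 camera calls.

### The job

Fit the loose carved rosette in the empty place on the board: hook its metal lip under the steel rail with its other end still raised, let go so that it leans there by itself, then press the raised end down until the orange sprung foot clicks under the keeper and the block lies flat. Then take the brass boss from the pocket tray and set it upright in the hollow at the middle of that rosette, and let go. Leave the other two bosses in their pockets and do not disturb the mallet, the bottle or the gouge.

Things in the scene. Friction and masses are not known exactly. Their poses are not given: they have to be found in the camera images.
- rosette: The loose rosette, about 0.18 kg: dark wooden block 96 (x) by 60 (y) by 24 mm (z), pale petals on top. Origin: centre of its underside, z up out of the carved face. Bright metal lip at its -x end, orange sprung foot at its +x end, hollow for a boss in the middle of the top. Grasp it across y (60 mm). It starts flat on the bench, left or right of the board.
- lip_tip (a point): Middle of the outer edge of the rosette's lip, 66 mm from the block's middle towards -x, 2 mm above the underside. The lip is 18 mm long (x -48 to -66 mm), 44 mm wide, 4.5 mm thick, its underside level with the block's.
- foot_end (a point): Lower edge of the rosette's +x end face (48 mm from the middle, on the underside), below the foot.
- foot (a joint): How far the orange foot is pushed into the block, m: 0 out, 0.0095 fully in. 30 mm wide; out, it projects 8 mm from the end face: steep ramp below, from the face 1 mm above the block's underside up to the nose at 15 mm, flat top at 16.5 mm. Spring: 2 N out, 4 N at 5 mm in. Pressing its ramp down on the keeper drives it in; past the keeper it snaps out.
- press_dot (a point): Flat orange dot on the rosette's top, 38 mm from the middle towards the foot, 24 mm above the underside: press here. About 6 to 15 N downwards clicks the foot home.
- socket (a point): Centre of the floor of the round hollow in the rosette's top, 17 mm above its underside, z up; the hollow is 22 mm across and 7 mm deep.
- panel: Fixed wooden board, top 20 mm above the bench. Origin: on the bench below the centre of the EMPTY place; x from rail to keeper (roughly away from the robot), z up. It spans x -93 to 83, y -92 to 140 mm. A mounted rosette lies on the board at x = 0, y = 0, axes along the board's. Another is already mounted at y = 92 mm (side at y = 62 mm). Border moulding, 7 mm high, at y -74 to -86 mm.
- rail_edge (a point): On the board: lower inner edge of the steel rail's flange, at board x = -56, y = 0, 9 mm above the board's top. The rail runs along y from -64 to 126 mm; its flange (4 mm thick) reaches from there towards -x to the rail's upright web, inner face at x = -67.5 mm. The lip goes into this 9 mm high gap, with the foot end raised about 0.25 rad.
- keeper_edge (a point): On the board: upper inner edge of the steel keeper flange, at board x = 49, y = 0, 22.5 mm above the board's top. Flange 4 mm thick, x 49 to 62 mm, 46 mm wide in y. The foot must end below it. A rosette hooked by its lip and let go leans with the foot's ramp on this edge, foot end raised by about 0.12 rad.
- tray: Fixed plywood pocket tray 150 (x) by 56 (y) by 14 mm high; origin at the centre of its underside. Three round pockets 19 mm across and 7 mm deep in a row along x, at x = -45, 0 and 45 mm.
- brass_boss: The yellow brass boss, 25 g: a round button 15 mm across and 18.5 mm high, its edge bevelled above 15 mm; origin at the centre of its underside, z up. It stands in a pocket, its foot 7 mm above the bench and 11 mm of it above the tray.
- dark_boss: Black boss of the same shape, to be left in its pocket.
- steel_boss: Silver-grey boss of the same shape, to be left in its pocket.
- mallet: Round wooden carver's mallet standing on its head, 80 mm across, 210 mm high; origin at the centre of its underside.
- bottle: Amber bottle standing upright, 56 mm across, 150 mm high; origin at the centre of its underside.
- gouge: Gouge with a red handle, lying, about 200 mm long and 22 mm high; origin near its ferrule on the bench, blade towards its +x.
Things that resemble listed ones, but are neither listed nor needed, are in the scene too. Of the things shaped like the rosette, the wooden one is meant.

How it is judged:
By the outcome, as a careful person would: the job done as asked, in the order asked, and still so for the second after the job is handed in, with the robot touching nothing.
It also fails if it takes over 64 s, if anything falls off the work surface, if the arm or the gripper's body presses on something with over 40 N, if the wrist force passes 120 N, or if a joint passes its speed limit or range.

## Working session

There is one attempt and no reset: what is moved stays moved. The work goes in short steps, Python scripts to look and compute and a tool call to move; the robot and the scene stay as the last step left them, time stands still between calls to the robot, and variables do not carry over. Pictures are saved under pics/ and viewed, about 8 in all and at most 12, crops included, and the job is handed in when it is done.

Besides the shell and the picture viewer there is one more tool, called after "Call:" as name(argument=value, ...), one argument or row to a line, values as JSON. jog_arm: Moves the arm, as the interface text tells. Its arguments: {"type":"object","properties":{"commands":{"type":"array","items":{"type":"object","properties":{"translation":{"type":"array","items":{"type":"number"}},"turn":{"type":"array","items":{"type":"number"}}}}},"claw":{"type":"number"},"grip_force":{"type":"number"}},"required":["commands"]}

```bash
ls; mkdir -p pics; cat > h.py <<'E'
import numpy as np, cv2
from scipy.spatial.transform import Rotation as R
from cell import arm
def cam(n):
    c=arm.camera_info(n); f=240/np.tan(np.radians(c['vertical_fov'])/2)
    K=np.array([[f,0,c['cx']],[0,f,c['cy']],[0,0,1.]])
    Rm=np.array(c['rotation'])
    if Rm.shape!=(3,3): Rm=R.from_rotvec(Rm).as_matrix()
    return K,np.array(c['distortion'],float),np.array(c['eye'],float),Rm
def ray(C,px):
    K,d,e,Rm=C
    u=cv2.undistortPoints(np.array([[px]],float),K,d)[0,0]
    return e,Rm@np.array([u[0],-u[1],-1.])
def onz(C,px,z):
    e,v=ray(C,px); return e+v*(z-e[2])/v[2]
def proj(C,P):
    K,d,e,Rm=C; P=np.atleast_2d(P)
    q=(P-e)@Rm; q=q*[1,-1,-1]
    return cv2.projectPoints(q.reshape(-1,1,3),np.zeros(3),np.zeros(3),K,d)[0].reshape(-1,2)
def st():
    s=arm.observe(); print('t',round(s['clock'],2),'pos',np.round(s['position'],4),'rot',np.round(s['ee_rot'],3),'F',np.round(s['force'],1),'w',round(s['width'],3)); return s
E
python3 - <<'E'
from h import *
s=st(); print(R.from_rotvec(s['ee_rot']).as_matrix().round(3))
for n in ['top','side','wrist']:
    cv2.imwrite(f'pics/{n}0.png',arm.get_image(n)); C=cam(n); print(n,C[0][0,0],C[1],C[2],C[3].round(3).tolist())
C=cam('top')
for q,z in [('rosette',0),('lip_tip',.002),('foot_end',0),('press_dot',.024),('socket',.017),('panel',0),('rail_edge',.029),('keeper_edge',.0425),('tray',0),('brass_boss',.007),('mallet',0),('bottle',0),('gouge',0)]:
    for r in arm.landmark_of('top',q): print(q,round(r['confidence'],2),np.round(r['at'],1),onz(C,r['at'],z).round(4))
E
```

```text
pics
t 0.0 pos [0.1719 0.6003 0.2259] rot [ 2.508e+00  1.890e+00 -2.000e-03] F [ 0.4 -0.3 -0.6] w 0.999
[[ 0.275  0.961 -0.   ]
 [ 0.961 -0.275 -0.002]
 [-0.002  0.    -1.   ]]
top 445.86569214058284 [-0.0761395  0.         0.         0.         0.       ] [ 0.42039018 -0.15228289  1.18073352] [[0.009, 0.99, -0.143], [-1.0, 0.008, -0.01], [-0.008, 0.143, 0.99]]
side 614.1883446689743 [0.06586427 0.         0.         0.         0.        ] [ 0.15077755 -1.0544145   1.22576883] [[0.899, 0.333, -0.285], [-0.438, 0.674, -0.594], [-0.005, 0.659, 0.752]]
wrist 381.11526263837953 [-0.08367607  0.          0.          0.          0.        ] [0.10810602 0.61970154 0.38420481] [[0.276, -0.931, -0.238], [0.961, 0.267, 0.069], [-0.001, -0.248, 0.969]]
rosette 0.98 [436.  339.6] [ 0.3207 -0.4592  0.    ]
rosette 0.8 [514.8 295.7] [ 0.435  -0.6741  0.    ]
rosette 0.79 [341.6 314.5] [ 0.3844 -0.2125  0.    ]
rosette 0.66 [395.7 290.3] [ 0.4483 -0.3551  0.    ]
lip_tip 0.86 [521.4 322.5] [ 0.3646 -0.688   0.002 ]
lip_tip 0.8 [322.6 335.3] [ 0.3305 -0.1632  0.002 ]
lip_tip 0.78 [414.1 348.3] [ 0.2
[... 479 characters left out ...]
] [ 0.4448 -0.35    0.017 ]
socket 0.84 [435.6 337.6] [ 0.3272 -0.4538  0.017 ]
socket 0.7 [344.  322.7] [ 0.3641 -0.2179  0.017 ]
socket 0.62 [514.9 296. ] [ 0.434  -0.6668  0.017 ]
panel 0.57 [248.4 247.8] [0.5579 0.0367 0.    ]
rail_edge 0.87 [246.6 266.5] [0.5057 0.0353 0.029 ]
rail_edge 0.61 [396.7 291.8] [ 0.4438 -0.3526  0.029 ]
keeper_edge 0.89 [243.8 227.6] [0.6056 0.0435 0.0425]
keeper_edge 0.16 [282.3 156.4] [ 0.7981 -0.0527  0.0425]
tray 0.88 [147.4 287.9] [0.4476 0.3054 0.    ]
brass_boss 0.39 [139.1 268.8] [0.4979 0.3284 0.007 ]
mallet 0.88 [369.  213.1] [ 0.6548 -0.2862  0.    ]
bottle 0.68 [167.4 200.1] [0.6874 0.2642 0.    ]
gouge 0.91 [281.2 158.4] [ 0.8065 -0.046   0.    ]
```

View pics/top0.png

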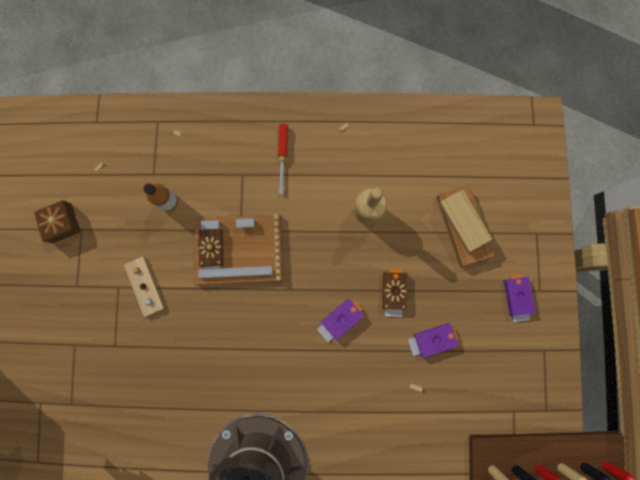

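View pics/side0.png

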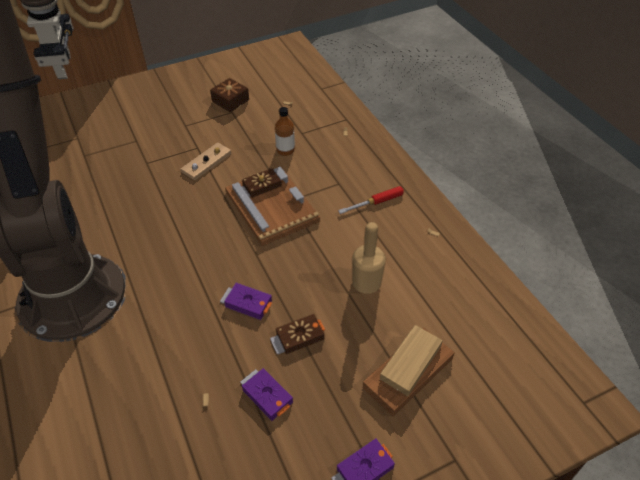

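The wooden rosette is at top (395,292), side (300,333). The purple ones at (342,320), (435,340) and (519,298) are look-alikes, (210,247) is the one already mounted, and (57,222) is a box. The tray is at (145,287). Next I fly over the board and tray for a near look.

```bash
cat >> h.py <<'E'
def down(yaw):  # tool z down, tool y along (cos yaw, sin yaw)
    c,s_=np.cos(yaw),np.sin(yaw)
    return np.array([[-s_,c,0],[c,s_,0],[0,0,-1.]])
def go(pos,Rt):
    s=arm.observe(); Rn=R.from_rotvec(s['ee_rot']).as_matrix()
    print('translation',(1000*Rn.T@(np.array(pos)-s['position'])).round(1).tolist(),'turn',R.from_matrix(Rn.T@Rt).as_rotvec().round(4).tolist())
E
python3 - <<'E'
from h import *
go([.47,.17,.25],down(0))
E
```

```text
translation [-332.2, 405.1, -23.3] turn [0.0, -0.0001, -0.2789]
```

Call:
jog_arm(
  commands=[
    {"translation":[-332,405,-23],"turn":[0,0,-0.279]},
    {"translation":[-332,405,-23],"turn":[0,0,-0.279]},
    {"translation":[-332,405,-23],"turn":[0,0,-0.279]},
    {"translation":[-332,405,-23],"turn":[0,0,-0.279]},
    {"translation":[-332,405,-23],"turn":[0,0,-0.279]},
    {"translation":[-332,405,-23],"turn":[0,0,-0.279]},
    {"translation":[-332,405,-23],"turn":[0,0,-0.279]},
    {"translation":[-332,405,-23],"turn":[0,0,-0.279]},
    {"translation":[-332,405,-23],"turn":[0,0,-0.279]},
    {"translation":[-332,405,-23],"turn":[0,0,-0.279]},
    {"translation":[-332,405,-23],"turn":[0,0,-0.279]},
    {"translation":[-332,405,-23],"turn":[0,0,-0.279]},
  ],
)

```text
clock: 1.8
position: [0.4571, 0.1882, 0.2491]
ee_rot: [2.221, 2.222, 0.001]
force: [0.8, 0.8, 0.7]
width: 0.999
```

Call:
jog_arm(
  commands=[
    {"translation":[0,0,0]},
    {"translation":[0,0,0]},
    {"translation":[0,0,0]},
  ],
)

```text
schema error: expected keys translation, turn
```

```bash
python3 - <<'E'
from h import *
st(); C=cam('wrist'); im=arm.get_image('wrist'); cv2.imwrite('pics/w1.png',im); np.save('C1.npy',np.array([*C],dtype=object),allow_pickle=True)
for q,z in [('panel',0),('rail_edge',.029),('keeper_edge',.0425),('tray',0),('brass_boss',.007),('dark_boss',.007),('steel_boss',.007),('rosette',.02),('bottle',0)]:
    for r in arm.landmark_of('wrist',q): print(q,round(r['confidence'],2),np.round(r['at'],1),onz(C,r['at'],z).round(4))
E
```

```text
t 1.8 pos [0.4571 0.1882 0.2491] rot [2.221e+00 2.222e+00 1.000e-03] F [0.8 0.8 0.7] w 0.999
panel 0.67 [421.2 164.9] [0.409  0.2947 0.    ]
rail_edge 0.83 [177.9 260.6] [0.5058 0.0386 0.029 ]
keeper_edge 0.71 [186.7 352. ] [0.6054 0.0428 0.0425]
tray 0.82 [438.  205.1] [0.4518 0.3157 0.    ]
brass_boss 0.65 [453.3 241.6] [0.4909 0.3335 0.007 ]
dark_boss 0.6 [439.8 206.6] [0.4524 0.3156 0.007 ]
dark_boss 0.57 [435.3 207.4] [0.4533 0.3108 0.007 ]
steel_boss 0.64 [422.  167.3] [0.4112 0.2939 0.007 ]
bottle 0.68 [436.8 206.5] [0.4534 0.3145 0.    ]
```

View pics/w1.png

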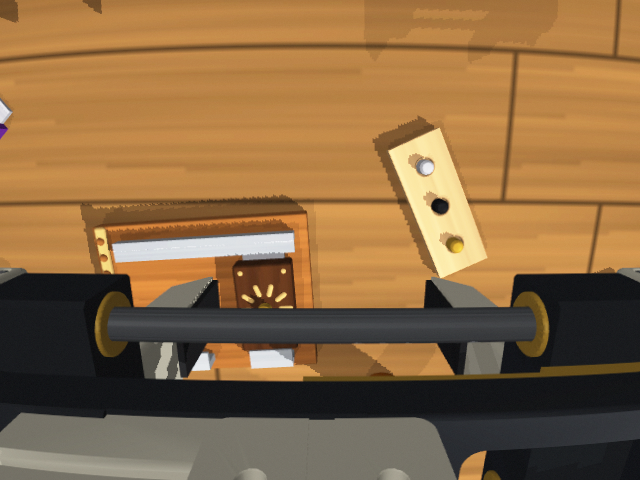

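Board upper left, with rail along (112–294, 245) and the mounted rosette at (265,300). In the tray: steel (426,167), black (440,206), brass (456,243). Next I move over the near side of the board for an unoccluded view.

Call:
jog_arm(
  commands=[
    {"translation":[-133,-50,0],"turn":[0,0,0]},
    {"translation":[-133,-50,0],"turn":[0,0,0]},
    {"translation":[-133,-50,0],"turn":[0,0,0]},
    {"translation":[-133,-50,0],"turn":[0,0,0]},
    {"translation":[-133,-50,0],"turn":[0,0,0]},
    {"translation":[-133,-50,0],"turn":[0,0,0]},
  ],
)

```text
clock: 2.8
position: [0.4061, 0.0571, 0.249]
ee_rot: [2.222, 2.221, 0.002]
force: [0.6, 0.1, 0.0]
width: 0.995
```

```bash
python3 - <<'E'
from h import *
st(); C=cam('wrist'); im=arm.get_image('wrist'); cv2.imwrite('pics/w2full.png',im); np.save('C2.npy',np.array([*C],dtype=object),allow_pickle=True)
for q,z in [('rail_edge',.029),('keeper_edge',.0425),('rosette',.02)]:
    for r in arm.landmark_of('wrist',q): print(q,round(r['confidence'],2),np.round(r['at'],1),onz(C,r['at'],z).round(4))
cv2.imwrite('pics/w2.png',cv2.resize(im[120:420,120:520],None,fx=2,fy=2,interpolation=cv2.INTER_CUBIC))
E
```

```text
t 2.8 pos [0.4061 0.0571 0.249 ] rot [2.222e+00 2.221e+00 2.000e-03] F [0.6 0.1 0. ] w 0.995
rail_edge 0.6 [303.  302.1] [0.5009 0.0384 0.029 ]
keeper_edge 0.64 [539.5 218.1] [0.407  0.2763 0.0425]
rosette 0.79 [ 72.8 186.4] [ 0.3763 -0.2028  0.02  ]
```

View pics/w2.png

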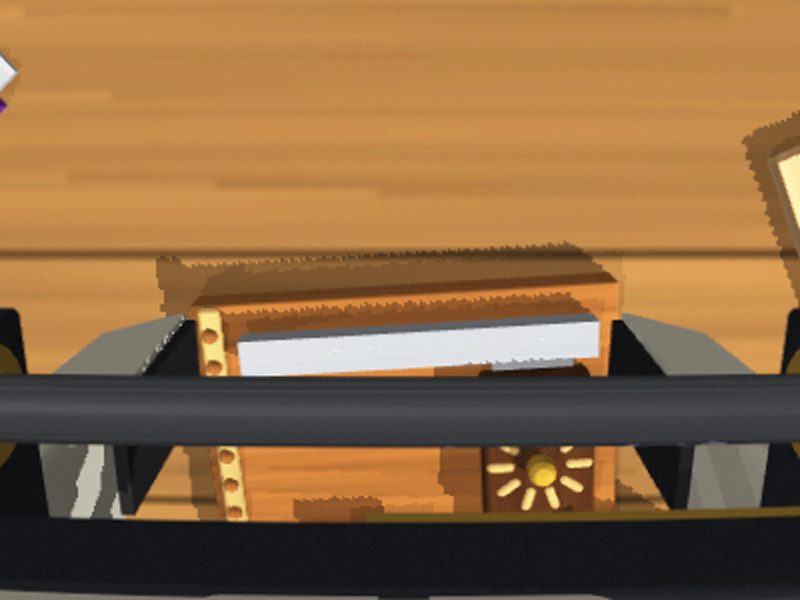

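Rail's inner top edge runs from crop (241,377) to (599,357), and the board's near top corners are at crop (200,302) and (620,282). I fit the board pose from these plus the top view.

```bash
python3 - <<'E'
from h import *
from scipy.optimize import least_squares
C=tuple(np.load('C2.npy',allow_pickle=True)); T=cam('top'); S=cam('side')
f=lambda c:(c[0]/2+120-.25,c[1]/2+120-.25)
obs=[(C,f((241,377)),(-.056,-.064,.033)),(C,f((599,357)),(-.056,.126,.033)),(C,f((620,282)),(-.093,.14,.02))]
for c,p,m in obs: print(onz(c,p,m[2]).round(4))
def P(x,m): 
    c,s=np.cos(x[2]),np.sin(x[2]); return np.array([x[0]+c*m[0]-s*m[1],x[1]+s*m[0]+c*m[1],m[2]])
r=least_squares(lambda x:np.concatenate([onz(c,p,m[2])[:2]-P(x,m)[:2] for c,p,m in obs]),[.56,.04,0]); print(r.x.round(4),(r.fun*1000).round(1))
M=[(-.056,-.064,.033),(-.056,.126,.033),(-.093,.14,.02),(.083,.14,.02),(.049,-.023,.0425),(.049,.023,.0425),(.062,-.023,.0425),(.062,.023,.0425)]
def drawcrop(cam_,name,crop,k,x):
    im=arm.get_image(name); x0,y0,x1,y1=crop
    o=cv2.resize(im[y0:y1,x0:x1],None,fx=k,fy=k,interpolation=cv2.INTER_CUBIC)
    for m in M:
        u=(proj(cam_,P(x,m))[0]+.5-[x0,y0])*k; cv2.circle(o,tuple(int(v) for v in u),2,(0,255,0),-1)
    return o
a=drawcrop(S,'side',(215,155,330,250),5,r.x); b=drawcrop(T,'top',(185,205,295,295),2,r.x)
o=np.zeros((475,575+220,3),np.uint8); o[:,:575]=a; o[:180,575:]=b
cv2.imwrite('pics/b3.png',o)
for q in ['rosette','lip_tip','foot_end','socket','press_dot','keeper_edge','rail_edge']:
    for n in ['side']:
        for d in arm.landmark_of(n,q): print(q,round(d['confidence'],2),np.round(d['at'],1))
E
```

```text
[ 0.5064 -0.0285  0.033 ]
[0.4954 0.1618 0.033 ]
[0.4578 0.1739 0.02  ]
[0.5586 0.039  0.0569] [ 0.1 -0.4 -0.1  0.1  0.   0.3]
rosette 0.78 [302.5 331.3]
rosette 0.69 [268.1 396.5]
rosette 0.61 [364.5 468.9]
rosette 0.57 [247.  300.9]
rosette 0.54 [194.5 173.1]
lip_tip 0.87 [250.9 377.2]
lip_tip 0.82 [273.6 349.9]
lip_tip 0.81 [226.6 292. ]
foot_end 0.84 [262.5 309.7]
foot_end 0.84 [382.8 451.8]
foot_end 0.75 [283.5 412.8]
foot_end 0.74 [319.4 333.3]
socket 0.94 [300.3 331.3]
socket 0.77 [365.2 461.4]
socket 0.67 [248.9 300.1]
socket 0.64 [314.5 326.9]
socket 0.58 [264.8 392.7]
press_dot 0.98 [383.4 454.2]
press_dot 0.85 [317.2 326.7]
press_dot 0.79 [278.5 402.6]
press_dot 0.7 [260.2 300.4]
keeper_edge 0.64 [288.7 193.8]
rail_edge 0.7 [259.2 209.6]
```

View pics/b3.png

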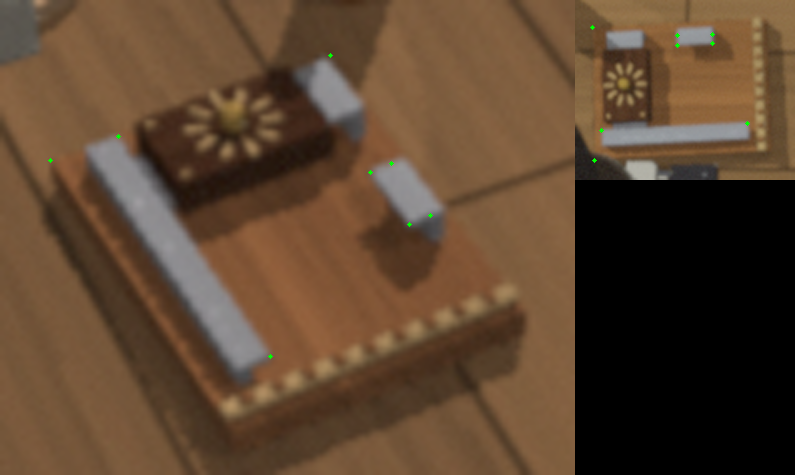

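Model dots agree with the board and keeper in both views to about 1–2 mm, so board = (0.5586, 0.039), yaw 0.057. Next I look at the rosette from near.

Call:
jog_arm(
  commands=[
    {"translation":[-407,64,29],"turn":[0,0,0]},
    {"translation":[-407,64,29],"turn":[0,0,0]},
    {"translation":[-407,64,29],"turn":[0,0,0]},
    {"translation":[-407,64,29],"turn":[0,0,0]},
    {"translation":[-407,64,29],"turn":[0,0,0]},
    {"translation":[-407,64,29],"turn":[0,0,0]},
    {"translation":[-407,64,29],"turn":[0,0,0]},
    {"translation":[-407,64,29],"turn":[0,0,0]},
    {"translation":[-407,64,29],"turn":[0,0,0]},
    {"translation":[-407,64,29],"turn":[0,0,0]},
    {"translation":[-407,64,29],"turn":[0,0,0]},
    {"translation":[-407,64,29],"turn":[0,0,0]},
  ],
)

```text
clock: 4.45
position: [0.4694, -0.3525, 0.219]
ee_rot: [-2.226, -2.217, 0.003]
force: [0.4, 0.3, 0.1]
width: 1.001
```

```bash
python3 - <<'E'
from h import *
st(); C=cam('wrist'); im=arm.get_image('wrist'); np.save('C4.npy',np.array([*C],dtype=object),allow_pickle=True); cv2.imwrite('pics/w4f.png',im)
for q,z in [('rosette',0),('lip_tip',.002),('foot_end',0),('socket',.017),('press_dot',.024)]:
    for r in arm.landmark_of('wrist',q): print(q,round(r['confidence'],2),np.round(r['at'],1),onz(C,r['at'],z).round(4))
cv2.imwrite('pics/w4.png',cv2.resize(im[100:400,160:500],None,fx=2,fy=2,interpolation=cv2.INTER_CUBIC))
E
```

```text
t 4.45 pos [ 0.4694 -0.3525  0.219 ] rot [-2.226 -2.217  0.003] F [0.4 0.3 0.1] w 1.001
rosette 0.89 [  8.4 188.8] [ 0.4378 -0.6814  0.    ]
rosette 0.85 [213.7  59.6] [ 0.3214 -0.4516  0.    ]
rosette 0.74 [324.1 192.4] [ 0.4467 -0.349   0.    ]
rosette 0.57 [464.3 120.2] [ 0.377  -0.2139  0.    ]
lip_tip 0.91 [275.7  34.6] [ 0.3012 -0.3928  0.002 ]
lip_tip 0.58 [324.1 122.5] [ 0.3801 -0.3488  0.002 ]
lip_tip 0.54 [385.9 379.5] [ 0.6576 -0.2796  0.002 ]
foot_end 0.97 [318.8 239.2] [ 0.4943 -0.3546  0.    ]
foot_end 0.84 [427.2 146.6] [ 0.4023 -0.2489  0.    ]
foot_end 0.83 [ 22.4 228.2] [ 0.4804 -0.6727  0.    ]
foot_end 0.65 [162.5  75.4] [ 0.334  -0.5016  0.    ]
socket 0.92 [208.   55.2] [ 0.3212 -0.452   0.017 ]
socket 0.88 [475.6 113.6] [ 0.3721 -0.2098  0.017 ]
socket 0.84 [322.2 195.4] [ 0.4476 -0.3509  0.017 ]
press_dot 0.95 [  2.6 220.6] [ 0.4674 -0.6736  0.024 ]
press_dot 0.94 [444.1 138.4] [ 0.395  -0.2402  0.024 ]
press_dot 0.84 [164.   67.6] [ 0.3318 -0.4901  0.024 ]
press_dot 0.64 [322.  235.9] [ 0.4853 -0.3513  0.024 ]
```

View pics/w4.png

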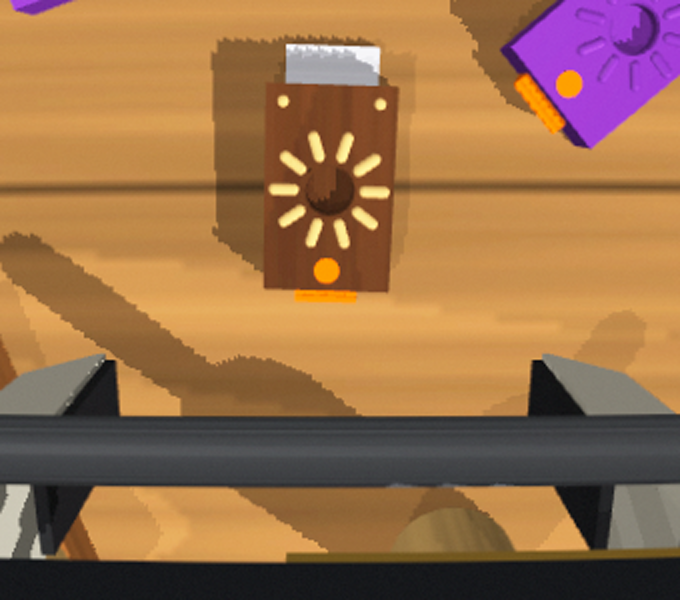

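This is the wooden block with pale petals: orange dot at crop (326,271), foot (325,296), lip (333,63), against the purple look-alike at upper right. I fit its top corners.

```bash
python3 - <<'E'
from h import *
from scipy.optimize import least_squares
C=tuple(np.load('C4.npy',allow_pickle=True))
f=lambda c:(c[0]/2+160-.25,c[1]/2+100-.25)
obs=[((266,84),(-.048,-.03,.024)),((399,86),(-.048,.03,.024)),((389,292),(.048,.03,.024)),((264,290),(.048,-.03,.024)),((326,271),(.038,0,.024)),((286,43),(-.066,-.022,.0045)),((380,46),(-.066,.022,.0045))]
def P(x,m):
    c,s=np.cos(x[2]),np.sin(x[2]); return np.array([x[0]+c*m[0]-s*m[1],x[1]+s*m[0]+c*m[1]])
r=least_squares(lambda x:np.concatenate([onz(C,f(p),m[2])[:2]-P(x,m) for p,m in obs]),[.447,-.35,0]); print(r.x.round(4),(r.fun*1000).round(1))
# check with top camera
T=cam('top')
E
```

```text
[ 0.4463 -0.3489 -0.0309] [ 0.6  0.2 -0.1  0.1 -0.1 -0.   0.5  0.1  0.3 -0.5 -0.7 -0.  -0.5  0.2]
```

```bash
cat >> h.py <<'E'
M=np.array([[0,1.,0],[1,0,0],[0,0,-1]])
def Rb(yaw,tilt): return R.from_euler('z',yaw).as_matrix()@R.from_euler('y',-tilt).as_matrix()
BX,BY,BYAW=.5586,.039,.0569
def board(p): return np.array([BX,BY,0])+R.from_euler('z',BYAW).as_matrix()@np.array(p)+[0,0,.02]
def hook(tipx,tipz,tilt,y=0,g=(0,0,.006),tip=(-.066,0,0)):
    """TCP pose with underside lip tip at board (tipx,y,tipz above board)"""
    Rr=Rb(BYAW,tilt); return board([tipx,y,tipz])+Rr@(np.array(g)-np.array(tip)),Rr@M
E
python3 - <<'E'
from h import *
go([.4463,-.3489,.08],down(-.031)); go([.4463,-.3489,.006],down(-.031))
E
```

```text
translation [-0.5, -24.6, 139.9] turn [0.0006, -0.0007, 0.0332]
translation [-0.6, -24.6, 213.9] turn [0.0006, -0.0007, 0.0332]
```

Call:
jog_arm(
  commands=[
    {"translation":[0,-24.6,140],"turn":[0,0,0.033]},
    {"translation":[0,-24.6,140],"turn":[0,0,0.033]},
    {"translation":[0,-24.6,140],"turn":[0,0,0.033]},
    {"translation":[0,-24.6,140],"turn":[0,0,0.033]},
    {"translation":[0,-24.6,140],"turn":[0,0,0.033]},
    {"translation":[0,-24.6,165],"turn":[0,0,0.033]},
    {"translation":[0,-24.6,190],"turn":[0,0,0.033]},
    {"translation":[0,-24.6,205],"turn":[0,0,0.033]},
    {"translation":[0,-24.6,213.5],"turn":[0,0,0.033]},
    {"translation":[0,-24.6,213.5],"turn":[0,0,0.033]},
    {"translation":[0,-24.6,213.5],"turn":[0,0,0.033]},
  ],
)

```text
clock: 5.67
position: [0.4467, -0.3502, 0.0073]
ee_rot: [2.256, 2.184, 0.001]
force: [-0.4, 0.0, 0.3]
width: 1.002
```

Call:
jog_arm(
  commands=[
    {"translation":[0,0,0],"turn":[0,0,0]},
    {"translation":[0,0,0],"turn":[0,0,0]},
    {"translation":[0,0,0],"turn":[0,0,0]},
    {"translation":[0,0,0],"turn":[0,0,0]},
    {"translation":[0,0,0],"turn":[0,0,0]},
    {"translation":[0,0,0],"turn":[0,0,0]},
    {"translation":[0,0,0],"turn":[0,0,0]},
    {"translation":[0,0,0],"turn":[0,0,0]},
  ],
  claw=0.6,
  grip_force=35,
)

```text
clock: 6.33
position: [0.4459, -0.35, 0.0064]
ee_rot: [2.257, 2.184, 0.0]
force: [-1.1, 1.4, 6.4]
width: 0.65
```

```bash
python3 - <<'E'
from h import *
s=st(); np.save('grasp.npy',np.r_[s['position'],s['ee_rot']])
Rn=R.from_rotvec(s['ee_rot']).as_matrix(); print(Rn.round(4), (Rb(-.0309,0).T@(s['position']-[.4463,-.3489,0])*1e3).round(1))
go(s['position']+[0,0,.1],Rn)
E
```

```text
t 6.33 pos [ 0.4459 -0.35    0.0064] rot [2.257 2.184 0.   ] F [-1.1  1.4  6.4] w 0.65
[[ 3.280e-02  9.995e-01  4.000e-04]
 [ 9.995e-01 -3.280e-02  0.000e+00]
 [ 0.000e+00  4.000e-04 -1.000e+00]] [-0.4 -1.1  6.4]
translation [0.0, 0.0, -100.0] turn [0.0, 0.0, 0.0]
```

```bash
sed -i 's/g=(0,0,.006)/g=(-.0004,0,.0064)/' h.py; python3 - <<'E'
from h import *
p,Rt=hook(-.050,.05,.25); print(p); go(p,Rt)
E
```

```text
[0.57055789 0.03968114 0.09243074]
translation [393.5, 111.9, -85.9] turn [-0.2494, 0.0112, -0.0893]
```

Call:
jog_arm(
  commands=[
    {"translation":[0,0,-40],"turn":[0,0,0]},
    {"translation":[0,0,-80],"turn":[0,0,0]},
    {"translation":[0,0,-100],"turn":[0,0,0]},
    {"translation":[0,0,-100],"turn":[0,0,0]},
    {"translation":[0,0,-100],"turn":[0,0,0]},
  ],
)

```text
clock: 6.75
position: [0.4462, -0.35, 0.1067]
ee_rot: [2.256, 2.184, 0.001]
force: [0.3, 0.4, -3.6]
width: 0.652
```

```bash
python3 - <<'E'
from h import *
st()
p,Rt=hook(-.050,.05,.25); print(p); go(p,Rt)
E
```

```text
t 6.75 pos [ 0.4462 -0.35    0.1067] rot [2.256e+00 2.184e+00 1.000e-03] F [ 0.3  0.4 -3.6] w 0.652
[0.57055789 0.03968114 0.09243074]
translation [393.5, 111.6, 14.2] turn [-0.2482, 0.0118, -0.0889]
```

Call:
jog_arm(
  commands=[
    {"translation":[393.5,111.6,-10],"turn":[-0.248,0.012,-0.089]},
    {"translation":[393.5,111.6,-10],"turn":[-0.248,0.012,-0.089]},
    {"translation":[393.5,111.6,-10],"turn":[-0.248,0.012,-0.089]},
    {"translation":[393.5,111.6,-10],"turn":[-0.248,0.012,-0.089]},
    {"translation":[393.5,111.6,-10],"turn":[-0.248,0.012,-0.089]},
    {"translation":[393.5,111.6,-10],"turn":[-0.248,0.012,-0.089]},
    {"translation":[393.5,111.6,-10],"turn":[-0.248,0.012,-0.089]},
    {"translation":[393.5,111.6,-10],"turn":[-0.248,0.012,-0.089]},
    {"translation":[393.5,111.6,-10],"turn":[-0.248,0.012,-0.089]},
    {"translation":[393.5,111.6,-10],"turn":[-0.248,0.012,-0.089]},
    {"translation":[393.5,111.6,-10],"turn":[-0.248,0.012,-0.089]},
    {"translation":[393.5,111.6,-10],"turn":[-0.248,0.012,-0.089]},
  ],
)

```text
clock: 7.75
position: [0.5691, 0.0429, 0.114]
ee_rot: [2.028, 2.159, 0.266]
force: [-0.7, -1.4, -3.0]
width: 0.65
```

```bash
python3 - <<'E'
from h import *
st(); C=cam('wrist'); im=arm.get_image('wrist'); cv2.imwrite('pics/w5f.png',im)
p,Rt=hook(-.047,.0015,.25); print(p); go(p,Rt)
s=arm.get_image('side'); 
o=np.zeros((600,800,3),np.uint8); o[:,:400]=cv2.resize(im[150:450,220:420],None,fx=2,fy=2); o[:400,400:]=cv2.resize(s[150:250,220:320],None,fx=4,fy=4,interpolation=cv2.INTER_CUBIC)
cv2.imwrite('pics/w5.png',o)
E
```

```text
t 7.75 pos [0.5691 0.0429 0.114 ] rot [2.028 2.159 0.266] F [-0.7 -1.4 -3. ] w 0.65
[0.57355303 0.03985175 0.04393074]
translation [-0.9, -12.4, 69.3] turn [-0.0053, -0.0003, 0.0022]
```

View pics/w5.png

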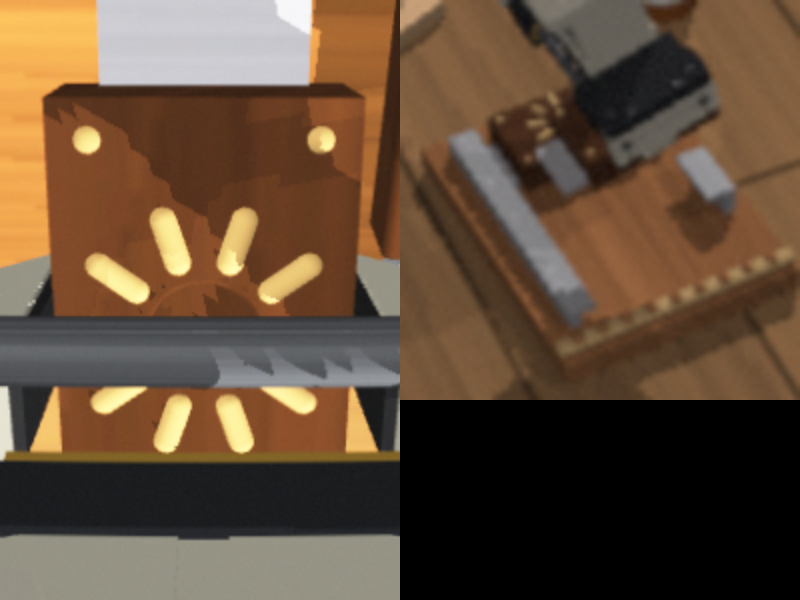

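Rosette is held square and tilted, lip towards the rail and clear of it. I lower it just ahead of the slot.

Call:
jog_arm(
  commands=[
    {"translation":[-0.9,-6.2,35],"turn":[-0.005,0,0.002]},
    {"translation":[-0.9,-9.2,50],"turn":[-0.005,0,0.002]},
    {"translation":[-0.9,-11,60],"turn":[-0.005,0,0.002]},
    {"translation":[-0.9,-11,60],"turn":[-0.005,0,0.002]},
    {"translation":[-0.9,-11,60],"turn":[-0.005,0,0.002]},
  ],
)

```text
clock: 8.27
position: [0.5739, 0.0375, 0.055]
ee_rot: [2.035, 2.145, 0.273]
force: [0.0, 0.2, -2.1]
width: 0.647
```

```bash
python3 - <<'E'
from h import *
st()
for a in [(-.047,.0015),(-.052,.0015),(-.0665,.0015)]: go(*hook(*a,.25))
im=arm.get_image('wrist'); cv2.imwrite('pics/w6.png',cv2.resize(im[150:330,190:450],None,fx=3,fy=3,interpolation=cv2.INTER_CUBIC))
E
```

```text
t 8.27 pos [0.5739 0.0375 0.055 ] rot [2.035 2.145 0.273] F [ 0.   0.2 -2.1] w 0.647
translation [2.3, -3.0, 10.7] turn [0.002, 0.0001, -0.0046]
translation [2.3, -7.8, 9.4] turn [0.002, 0.0001, -0.0046]
translation [2.2, -21.9, 5.8] turn [0.002, 0.0001, -0.0046]
```

View pics/w6.png

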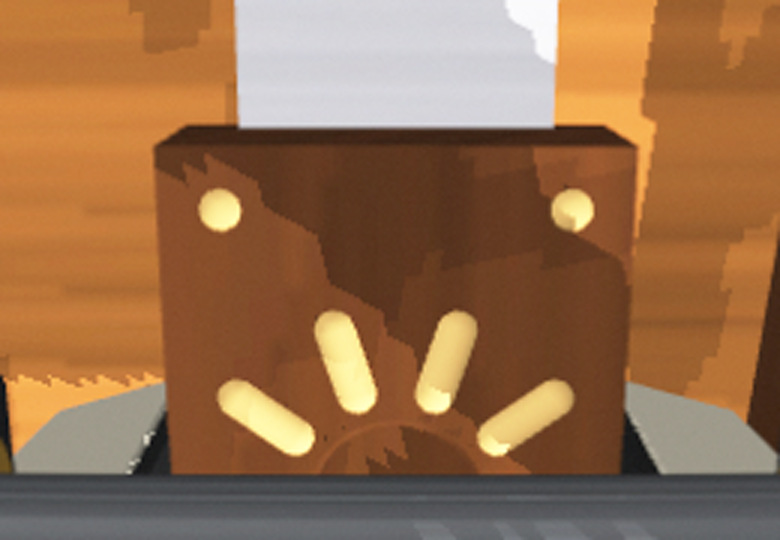

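Block lit from the front with the lip out of crop above. Nothing is touching, so I finish lowering.

Call:
jog_arm(
  commands=[
    {"translation":[2.2,-3,8],"turn":[0.002,0,-0.004]},
    {"translation":[2.2,-3,10.5],"turn":[0.002,0,-0.004]},
    {"translation":[2.2,-3,10.5],"turn":[0.002,0,-0.004]},
    {"translation":[2.2,-3,10.5],"turn":[0.002,0,-0.004]},
    {"translation":[2.2,-3,10.5],"turn":[0.002,0,-0.004]},
    {"translation":[2.2,-3,10.5],"turn":[0.002,0,-0.004]},
  ],
)

```text
clock: 8.82
position: [0.5741, 0.0414, 0.0447]
ee_rot: [2.029, 2.151, 0.273]
force: [-0.1, 0.5, -2.9]
width: 0.649
```

```bash
python3 - <<'E'
from h import *
st()
for a in [(-.047,.0015),(-.0665,.0015)]: go(*hook(*a,.25))
im=arm.get_image('wrist'); C=cam('wrist'); o=cv2.resize(im[20:240,190:450],None,fx=2.7,fy=2.7,interpolation=cv2.INTER_CUBIC)
for p in [(-.056,-.064,.013),(-.056,0,.013),(-.056,.05,.013)]:
    u=(proj(C,board(p))[0]+.5-[190,20])*2.7; cv2.circle(o,tuple(int(v) for v in u),3,(0,255,0),-1)
cv2.imwrite('pics/w7.png',o)
E
```

```text
t 8.82 pos [0.5741 0.0414 0.0447] rot [2.029 2.151 0.273] F [-0.1  0.5 -2.9] w 0.649
translation [-1.5, -0.8, 0.6] turn [0.0017, -0.0009, 0.0016]
translation [-1.4, -19.7, -4.3] turn [0.0017, -0.0009, 0.0016]
```

View pics/w7.png

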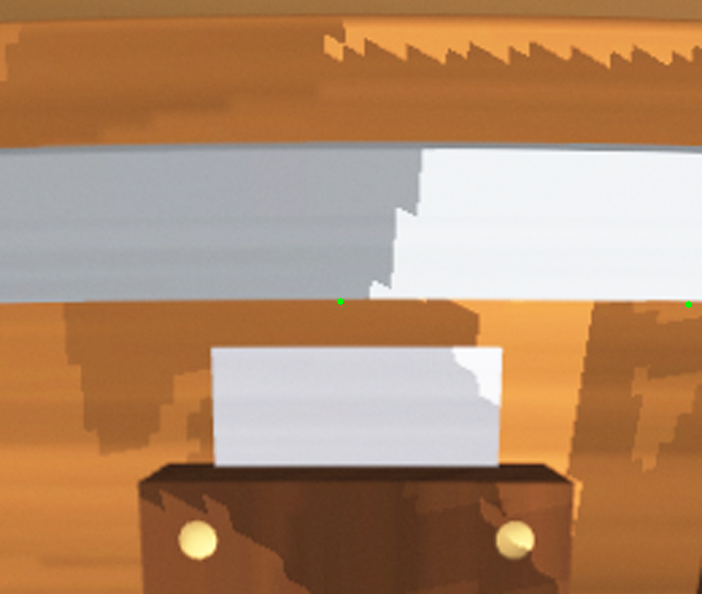

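Lip edge (crop y 348) is just ahead of the rail's inner edge (crop y 300), square to it, and the green model dots lie on the edge. I slide it in.

Call:
jog_arm(
  commands=[
    {"translation":[-1,-5,-1],"turn":[0.002,0,0.001]},
    {"translation":[-1,-9,-1.8],"turn":[0.002,0,0.001]},
    {"translation":[-1,-13,-2.8],"turn":[0.002,0,0.001]},
    {"translation":[-1,-17,-3.8],"turn":[0.002,0,0.001]},
    {"translation":[-1,-19,-4.2],"turn":[0.002,0,0.001]},
    {"translation":[-1,-19,-4.2],"turn":[0.002,0,0.001]},
    {"translation":[-1,-19,-4.2],"turn":[0.002,0,0.001]},
  ],
)

```text
clock: 9.45
position: [0.5545, 0.0392, 0.0438]
ee_rot: [2.031, 2.152, 0.27]
force: [-0.3, -0.3, -2.1]
width: 0.652
```

```bash
python3 - <<'E'
from h import *
st()
for a in [(-.0665,.001,.25),(-.0665,.0005,.18),(-.0665,.000,.13)]: go(*hook(*a))
E
```

```text
t 9.45 pos [0.5545 0.0392 0.0438] rot [2.031 2.152 0.27 ] F [-0.3 -0.3 -2.1] w 0.652
translation [-0.5, -0.5, 0.3] turn [-0.0007, -0.001, 0.0006]
translation [-0.5, -0.3, 5.4] turn [0.0693, -0.001, 0.0007]
translation [-0.5, -0.5, 9.1] turn [0.1193, -0.0009, 0.0007]
```

Call:
jog_arm(
  commands=[
    {"translation":[-0.5,-0.3,2.7],"turn":[0.035,-0.001,0]},
    {"translation":[-0.5,-0.3,5.4],"turn":[0.069,-0.001,0]},
    {"translation":[-0.5,-0.4,7.5],"turn":[0.095,-0.001,0]},
    {"translation":[-0.5,-0.5,8.6],"turn":[0.112,-0.001,0]},
    {"translation":[-0.5,-0.5,8.6],"turn":[0.112,-0.001,0]},
    {"translation":[-0.5,-0.5,8.6],"turn":[0.112,-0.001,0]},
  ],
)

```text
clock: 9.95
position: [0.5564, 0.0388, 0.0352]
ee_rot: [2.089, 2.213, 0.152]
force: [-0.7, 0.7, -2.0]
width: 0.65
```

```bash
python3 - <<'E'
from h import *
st()
im=arm.get_image('side'); C=cam('side'); o=cv2.resize(im[150:250,230:330],None,fx=5,fy=5,interpolation=cv2.INTER_CUBIC)
im=arm.get_image('wrist');o2=cv2.resize(im[20:270,240:390],None,fx=2,fy=2)
cv2.imwrite('pics/w8.png',np.hstack([o,o2]))
E
```

```text
t 9.95 pos [0.5564 0.0388 0.0352] rot [2.089 2.213 0.152] F [-0.7  0.7 -2. ] w 0.65
```

View pics/w8.png

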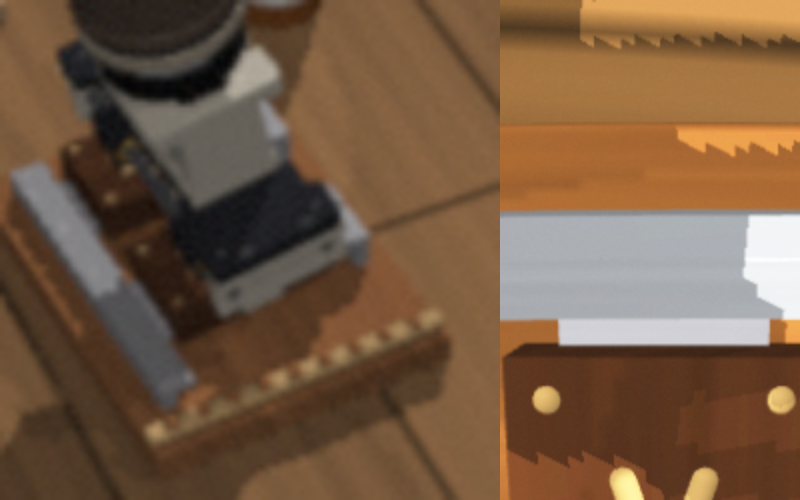

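Lip has slid under the rail flange (right panel, y 320). I let go with a part opening, because the neighbour is close, and back off along the fingers.

Call:
jog_arm(
  commands=[
    {"translation":[0,0,0],"turn":[0,0,0]},
    {"translation":[0,0,0],"turn":[0,0,0]},
    {"translation":[0,0,0],"turn":[0,0,0]},
    {"translation":[0,0,0],"turn":[0,0,0]},
    {"translation":[0,0,0],"turn":[0,0,0]},
  ],
  claw=-0.5,
)

```text
clock: 10.47
position: [0.5563, 0.0387, 0.0354]
ee_rot: [2.089, 2.213, 0.152]
force: [0.5, 0.3, 0.4]
width: 0.751
```

Call:
jog_arm(
  commands=[
    {"translation":[0,0,-25],"turn":[0,0,0]},
    {"translation":[0,0,-60],"turn":[0,0,0]},
    {"translation":[0,0,-100],"turn":[0,0,0]},
    {"translation":[0,-30,-130],"turn":[0,0,0]},
    {"translation":[0,-60,-150],"turn":[0,0,0]},
    {"translation":[0,-60,-150],"turn":[0,0,0]},
    {"translation":[0,-60,-150],"turn":[0,0,0]},
  ],
)

```text
clock: 11.05
position: [0.4756, 0.0347, 0.1769]
ee_rot: [2.089, 2.214, 0.157]
force: [0.7, 0.9, 0.7]
width: 0.748
```

```bash
python3 - <<'E'
from h import *
s=st()
im=arm.get_image('side'); o=cv2.resize(im[150:250,230:330],None,fx=4,fy=4,interpolation=cv2.INTER_CUBIC)
C=cam('wrist');im=arm.get_image('wrist');o2=cv2.resize(im[100:400,120:520],None,fx=1,fy=1)
o3=np.zeros((400,400,3),np.uint8);o3[:300]=o2
cv2.imwrite('pics/w9.png',np.hstack([o,o3]));cv2.imwrite('pics/w9f.png',im)
T=0.12; Rr=Rb(BYAW,T)
tip=board([-.066,0,0])
W=lambda m: tip+Rr@(np.array(m)-[-.066,0,0])
for q,m in [('press_dot',(.038,0,.024)),('socket',(0,0,.017))]:
    for n in ['wrist','side']:
        CC=cam(n); print(q,n,'pred',proj(CC,W(m))[0].round(1),'flat',proj(CC,board(m))[0].round(1),[(round(d['confidence'],2),np.round(d['at'],1).tolist()) for d in arm.landmark_of(n,q)][:5])
E
```

```text
t 11.05 pos [0.4756 0.0347 0.1769] rot [2.089 2.214 0.157] F [0.7 0.9 0.7] w 0.748
press_dot wrist pred [320.  345.7] flat [320.1 340.5] []
press_dot side pred [287.5 192.3] flat [288.9 195.1] [(0.84, [280.1, 401.5]), (0.76, [380.3, 453.3]), (0.71, [262.4, 301.3]), (0.59, [290.1, 190.8])]
socket wrist pred [320.8 302.2] flat [320.8 300. ] [(0.75, [320.5, 300.9]), (0.56, [13.9, 60.8])]
socket side pred [275.5 200.2] flat [276.5 201.9] [(0.77, [249.0, 297.8]), (0.68, [276.2, 199.7]), (0.6, [266.8, 393.1]), (0.59, [364.4, 465.3])]
```

View pics/w9.png

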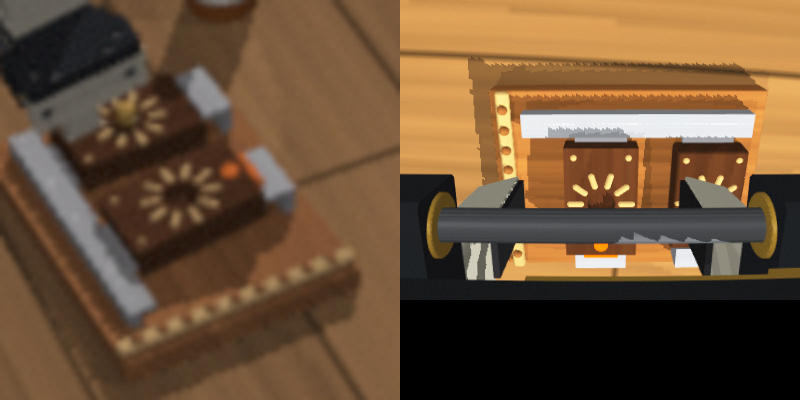

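Rosette leans by itself: lip under the rail, foot on the keeper (left panel, dot at (230,170)). Next I shut the gripper and move over the dot.

```bash
python3 - <<'E'
from h import *
go(board([.037,0,.06]),down(BYAW))
E
```

```text
translation [0.5, 105.0, 110.3] turn [0.1362, 0.0015, 0.0003]
```

Call:
jog_arm(
  commands=[
    {"translation":[0,80,50],"turn":[0.136,0.0015,0]},
    {"translation":[0,105,80],"turn":[0.136,0.0015,0]},
    {"translation":[0,105,80],"turn":[0.136,0.0015,0]},
    {"translation":[0,105,100],"turn":[0.136,0.0015,0]},
    {"translation":[0,105,110],"turn":[0.136,0.0015,0]},
    {"translation":[0,105,110],"turn":[0.136,0.0015,0]},
    {"translation":[0,105,110],"turn":[0.136,0.0015,0]},
    {"translation":[0,105,110],"turn":[0.136,0.0015,0]},
  ],
  claw=1,
)

```text
clock: 12.02
position: [0.5949, 0.0406, 0.0818]
ee_rot: [2.157, 2.284, 0.003]
force: [0.6, 0.1, -0.4]
width: 0.22
```

```bash
python3 - <<'E'
from h import *
st()
for z in [.035,.03,.0245,.023]: go(board([.037,0,z]),down(BYAW))
E
```

```text
t 12.02 pos [0.5949 0.0406 0.0818] rot [2.157 2.284 0.003] F [ 0.6  0.1 -0.4] w 0.22
translation [0.4, 0.6, 26.8] turn [0.0014, -0.0011, 0.0001]
translation [0.4, 0.6, 31.8] turn [0.0014, -0.0011, 0.0001]
translation [0.4, 0.6, 37.3] turn [0.0014, -0.0011, 0.0001]
translation [0.4, 0.6, 38.8] turn [0.0014, -0.0011, 0.0001]
```

Call:
jog_arm(
  commands=[
    {"translation":[0,0,5],"turn":[0,0,0]},
    {"translation":[0,0,10],"turn":[0,0,0]},
    {"translation":[0,0,15],"turn":[0,0,0]},
    {"translation":[0,0,18],"turn":[0,0,0]},
    {"translation":[0,0,21],"turn":[0,0,0]},
    {"translation":[0,0,24],"turn":[0,0,0]},
    {"translation":[0,0,27],"turn":[0,0,0]},
    {"translation":[0,0,30],"turn":[0,0,0]},
    {"translation":[0,0,31],"turn":[0,0,0]},
  ],
)

```text
clock: 12.77
position: [0.5957, 0.0411, 0.0499]
ee_rot: [2.156, 2.284, 0.003]
force: [-0.4, 0.0, 0.1]
width: 0.004
```

Call:
jog_arm(
  commands=[
    {"translation":[0,0,1],"turn":[0,0,0]},
    {"translation":[0,0,2],"turn":[0,0,0]},
    {"translation":[0,0,3],"turn":[0,0,0]},
    {"translation":[0,0,3],"turn":[0,0,0]},
  ],
)

```text
clock: 13.1
position: [0.5949, 0.041, 0.0468]
ee_rot: [-2.156, -2.284, -0.002]
force: [0.5, -0.5, 0.4]
width: 0.006
```

Call:
jog_arm(
  commands=[
    {"translation":[0,0,1],"turn":[0,0,0]},
    {"translation":[0,0,2],"turn":[0,0,0]},
    {"translation":[0,0,2.5],"turn":[0,0,0]},
    {"translation":[0,0,2.5],"turn":[0,0,0]},
  ],
)

```text
clock: 13.43
position: [0.595, 0.041, 0.0444]
ee_rot: [-2.156, -2.284, -0.002]
force: [-0.2, -0.0, 0.2]
width: 0.008
```

Call:
jog_arm(
  commands=[
    {"translation":[0,0,0.6],"turn":[0,0,0]},
    {"translation":[0,0,1.2],"turn":[0,0,0]},
    {"translation":[0,0,1.2],"turn":[0,0,0]},
  ],
)

```text
clock: 13.68
position: [0.5951, 0.0411, 0.0443]
ee_rot: [-2.156, -2.284, -0.003]
force: [-4.9, 1.3, 13.8]
width: 0.003
```

Call:
jog_arm(
  commands=[
    {"translation":[0,0,0.5],"turn":[0,0,0]},
    {"translation":[0,0,0.5],"turn":[0,0,0]},
    {"translation":[0,0,-10],"turn":[0,0,0]},
    {"translation":[0,0,-50],"turn":[0,0,0]},
    {"translation":[0,-40,-90],"turn":[0,0,0]},
    {"translation":[0,-80,-120],"turn":[0,0,0]},
    {"translation":[0,-120,-140],"turn":[0,0,0]},
    {"translation":[0,-120,-150],"turn":[0,0,0]},
    {"translation":[0,-120,-150],"turn":[0,0,0]},
    {"translation":[0,-120,-150],"turn":[0,0,0]},
  ],
  claw=0.3,
)

```text
clock: 14.52
position: [0.4754, 0.0344, 0.1947]
ee_rot: [2.156, 2.285, 0.008]
force: [1.0, 0.3, 0.3]
width: 0.353
```

```bash
python3 - <<'E'
from h import *
s=st()
ims=arm.get_image('side'); im=arm.get_image('wrist'); cv2.imwrite('pics/w10f.png',im); cv2.imwrite('pics/s10f.png',ims)
# orange dot centroid
def orange(im,roi):
    x0,y0,x1,y1=roi; h=cv2.cvtColor(im[y0:y1,x0:x1],cv2.COLOR_BGR2HSV)
    m=cv2.inRange(h,(8,200,200),(22,255,255)); n,l,stt,c=cv2.connectedComponentsWithStats(m)
    return [(int(stt[i,4]),(c[i]+[x0,y0]).round(1).tolist(),stt[i,:4].tolist()) for i in range(1,n) if stt[i,4]>3]
print('side',orange(ims,(255,170,315,235)))
C=cam('wrist'); print('wrist',orange(im,(150,100,500,470)))
W=lambda T,m: board([-.066,0,0])+Rb(BYAW,T)@(np.array(m)-[-.066,0,0])
for T in (0,.12): print(T,'side',proj(cam('side'),W(T,(.038,0,.024)))[0].round(1),'wrist',proj(C,W(T,(.038,0,.024)))[0].round(1),proj(C,W(T,(0,0,.024)))[0].round(1))
for q in ['press_dot','socket']:
    for n in ['side','wrist']: print(q,n,[(round(d['confidence'],2),np.round(d['at'],1).tolist()) for d in arm.landmark_of(n,q)][:5])
# compare to earlier side image with mounted rosette
print(onz(C,arm.landmark_of('wrist','socket')[0]['at'],.037).round(4), board([0,0,.017]))
E
```

```text
t 14.52 pos [0.4754 0.0344 0.1947] rot [2.156 2.285 0.008] F [1.  0.3 0.3] w 0.353
side []
wrist [(137, [321.0, 357.2], [165, 251, 13, 13])]
0 side [288.9 195.1] wrist [320.1 359. ] [320.1 321. ]
0.12 side [287.5 192.3] wrist [320.1 362.9] [320.1 321.4]
press_dot side [(0.88, [277.9, 400.5]), (0.82, [381.9, 455.1]), (0.77, [262.2, 302.2]), (0.55, [286.3, 193.6])]
press_dot wrist [(0.75, [12.2, 114.4]), (0.66, [321.8, 357.7]), (0.39, [320.0, 309.4])]
socket side [(0.93, [277.2, 201.6]), (0.93, [268.3, 390.3]), (0.9, [364.1, 464.7]), (0.71, [247.5, 296.7])]
socket wrist [(0.85, [320.8, 315.9]), (0.83, [45.8, 90.2])]
[0.557  0.0395 0.037 ] [0.5586 0.039  0.037 ]
```

The dot sits at wrist (321,357). The flat prediction is row 359 and the leaning one 363; the press also stopped at 44.3 mm with 14 N, so the block is flat. Now the boss.

```bash
python3 - <<'E'
from h import *
go([.49,.333,.15],down(.46))
E
```

```text
translation [297.9, 31.6, 42.4] turn [-0.0001, -0.0, -0.4028]
```

Call:
jog_arm(
  commands=[
    {"translation":[298,31.6,20],"turn":[0,0,-0.403]},
    {"translation":[298,31.6,20],"turn":[0,0,-0.403]},
    {"translation":[298,31.6,20],"turn":[0,0,-0.403]},
    {"translation":[298,31.6,20],"turn":[0,0,-0.403]},
    {"translation":[298,31.6,20],"turn":[0,0,-0.403]},
    {"translation":[298,31.6,20],"turn":[0,0,-0.403]},
    {"translation":[298,31.6,20],"turn":[0,0,-0.403]},
    {"translation":[298,31.6,42],"turn":[0,0,-0.403]},
    {"translation":[298,31.6,42],"turn":[0,0,-0.403]},
    {"translation":[298,31.6,42],"turn":[0,0,-0.403]},
    {"translation":[298,31.6,42],"turn":[0,0,-0.403]},
  ],
)

```text
clock: 15.78
position: [0.4904, 0.3318, 0.1516]
ee_rot: [1.658, 2.668, 0.001]
force: [-0.2, -0.5, -0.6]
width: 0.352
```

```bash
python3 - <<'E'
from h import *
s=st(); C=cam('wrist'); im=arm.get_image('wrist'); cv2.imwrite('pics/w11f.png',im)
for q in ['brass_boss','steel_boss','dark_boss','tray']:
    print(q,[(round(d['confidence'],2),np.round(d['at'],1).tolist(),onz(C,d['at'],0 if q=='tray' else .007)[:2].round(4).tolist()) for d in arm.landmark_of('wrist',q)])
for d in arm.trace('wrist','brass_boss'):
    print('trace',round(d['confidence'],2),d['box'])
h=cv2.cvtColor(im,cv2.COLOR_BGR2HSV)
# tray top edges: fit minAreaRect of tray region
for d in arm.trace('wrist','tray')[:1]:
    ys,xs=np.nonzero(d['region']); 
    P=np.array([onz(C,p,.014)[:2] for p in zip(xs,ys)],np.float32); print('tray',cv2.minAreaRect(P*1000))
# projected circle of the boss top for hypothesis
p=arm.landmark_of('wrist','brass_boss')
r=[x for x in arm.trace('wrist','brass_boss')]
if r:
    b=r[0]['box']; o=im[b[1]-15:b[1]+b[3]+15,b[0]-15:b[0]+b[2]+15]; print(b, im[b[1]+b[3]//2,b[0]+b[2]//2])
# crop
u=np.array(p[0]['at']).astype(int); x0,y0=max(u[0]-130,0),max(u[1]-110,0)
o=cv2.resize(im[y0:y0+200,x0:x0+260],None,fx=3,fy=3,interpolation=cv2.INTER_CUBIC); cv2.imwrite('pics/w11.png',o); print(x0,y0)
E
```

```text
t 15.78 pos [0.4904 0.3318 0.1516] rot [1.658e+00 2.668e+00 1.000e-03] F [-0.2 -0.5 -0.6] w 0.352
brass_boss [(0.76, [323.1, 231.5], [0.4906, 0.3342])]
steel_boss [(0.82, [323.7, 117.9], [0.4108, 0.2953])]
dark_boss [(0.62, [322.5, 174.3], [0.4495, 0.3134])]
tray [(0.88, [321.3, 174.5], [0.4506, 0.3128])]
trace 0.82 [312.9, 222.1, 18.3, 20.5]
trace 0.71 [313.7, 165.1, 17.4, 20.4]
tray ((450.1922912597656, 313.6170654296875), (149.88375854492188, 56.10426712036133), 25.06046485900879)Traceback (most recent call last):
  File "<stdin>", line 16, in <module>
TypeError: slice indices must be integers or None or have an __index__ method
```

```bash
python3 - <<'E'
from h import *
im=cv2.imread('pics/w11f.png'); C=cam('wrist')
print('bgr brass',im[228:234,320:324].mean((0,1)),'dark',im[172,322],'steel',im[115,323]); print(onz(C,(322.05,232.3),.018).round(4))
for z in (.05,.0155): go([.4908,.3331,z],down(.4374))
E
```

```text
bgr brass [ 52.16666667 163.79166667 203.29166667] dark [48 42 44] steel [250 248 249]
[0.489  0.3343 0.018 ]
translation [-0.6, 0.6, 101.9] turn [0.002, -0.0009, 0.0228]
translation [-0.6, 0.5, 136.4] turn [0.002, -0.0009, 0.0228]
```

Yellow boss at (322,232) has a brass colour (BGR 52,164,203), black at (322,174), steel at (324,118). I descend and grip across the tray's short side.

Call:
jog_arm(
  commands=[
    {"translation":[0,0.3,102],"turn":[0.002,-0.001,0.023]},
    {"translation":[0,0.3,102],"turn":[0.002,-0.001,0.023]},
    {"translation":[0,0.3,102],"turn":[0.002,-0.001,0.023]},
    {"translation":[0,0.3,102],"turn":[0.002,-0.001,0.023]},
    {"translation":[0,0.3,120],"turn":[0.002,-0.001,0.023]},
    {"translation":[0,0.3,130],"turn":[0.002,-0.001,0.023]},
    {"translation":[0,0.3,135.5],"turn":[0.002,-0.001,0.023]},
    {"translation":[0,0.3,135.5],"turn":[0.002,-0.001,0.023]},
    {"translation":[0,0.3,135.5],"turn":[0.002,-0.001,0.023]},
  ],
)

```text
clock: 16.98
position: [0.4906, 0.3339, 0.0169]
ee_rot: [1.686, 2.65, 0.0]
force: [0.1, 0.0, 0.3]
width: 0.351
```

Call:
jog_arm(
  commands=[
    {"translation":[0,0,0],"turn":[0,0,0]},
    {"translation":[0,0,0],"turn":[0,0,0]},
    {"translation":[0,0,0],"turn":[0,0,0]},
    {"translation":[0,0,0],"turn":[0,0,0]},
    {"translation":[0,0,0],"turn":[0,0,0]},
    {"translation":[0,0,0],"turn":[0,0,0]},
  ],
  claw=0.9,
  grip_force=12,
)

```text
clock: 17.48
position: [0.4907, 0.3336, 0.0167]
ee_rot: [1.686, 2.65, 0.0]
force: [-0.2, -1.8, 6.8]
width: 0.149
```

```bash
python3 - <<'E'
from h import *
s=st(); np.save('bg.npy',s['position'])
p=board([0,0,.05]); print(p); 
s2=s['position']+[0,0,.06]; go(s2,R.from_rotvec(s['ee_rot']).as_matrix())
E
```

```text
t 17.48 pos [0.4907 0.3336 0.0167] rot [1.686 2.65  0.   ] F [-0.2 -1.8  6.8] w 0.149
[0.5586 0.039  0.07  ]
translation [-0.0, 0.0, -60.0] turn [0.0, 0.0, 0.0]
```

Call:
jog_arm(
  commands=[
    {"translation":[0,0,-3],"turn":[0,0,0]},
    {"translation":[0,0,-10],"turn":[0,0,0]},
    {"translation":[0,0,-30],"turn":[0,0,0]},
    {"translation":[0,0,-60],"turn":[0,0,0]},
    {"translation":[0,0,-90],"turn":[0,0,0]},
    {"translation":[0,0,-90],"turn":[0,0,0]},
    {"translation":[0,0,-90],"turn":[0,0,0]},
  ],
)

```text
clock: 18.07
position: [0.491, 0.3347, 0.1081]
ee_rot: [1.685, 2.65, 0.005]
force: [0.1, -0.5, -1.1]
width: 0.145
```

```bash
python3 - <<'E'
from h import *
s=st(); C=cam('wrist'); im=arm.get_image('wrist'); cv2.imwrite('pics/w12f.png',im); ims=arm.get_image('side'); cv2.imwrite('pics/s12f.png',ims)
for n in ['wrist','side','top']:
  if n=='top': arm.get_image('top')
  for q in ['brass_boss','steel_boss','dark_boss']:
    print(n,q,[(round(d['confidence'],2),np.round(d['at'],1).tolist()) for d in arm.landmark_of(n,q)])
Rn=R.from_rotvec(s['ee_rot']).as_matrix()
print('expected wrist',proj(C,s['position']+Rn@[0,0,.0095])[0].round(1),'side',proj(cam('side'),s['position']+Rn@[0,0,.0095])[0].round(1),'pocket side',proj(cam('side'),[.4908,.3331,.007])[0].round(1))
for nm,i in (('w',im),('s',ims)):
    h=cv2.cvtColor(i,cv2.COLOR_BGR2HSV); m=cv2.inRange(h,(20,140,90),(30,255,255)); n,l,stt,c=cv2.connectedComponentsWithStats(m)
    print(nm,[(stt[k].tolist(),c[k].round(1).tolist()) for k in range(1,n) if 15<stt[k,4]<900][:12])
E
```

```text
t 18.07 pos [0.491  0.3347 0.1081] rot [1.685 2.65  0.005] F [ 0.1 -0.5 -1.1] w 0.145
wrist brass_boss [(0.94, [321.1, 292.7]), (0.32, [318.0, 179.1])]
wrist steel_boss [(0.67, [318.9, 110.8])]
wrist dark_boss [(0.65, [314.7, 178.4])]
side brass_boss []
side steel_boss [(0.54, [290.4, 198.3])]
side dark_boss [(0.63, [276.9, 202.6]), (0.37, [206.0, 162.0])]
top brass_boss []
top steel_boss [(0.57, [370.6, 215.1]), (0.56, [168.6, 199.2]), (0.35, [147.5, 301.1])]
top dark_boss [(0.39, [144.5, 282.9])]
expected wrist [319.6 291.5] side [212.4 128. ] pocket side [216.6 152.7]
w [([306, 279, 32, 30, 795], [321.2, 294.6]), ([278, 293, 7, 67, 321], [280.6, 326.4]), ([356, 293, 10, 67, 423], [361.4, 325.8])]
s []
```

Boss is held: brass blob at wrist (321,294), where the held boss should show. I carry it over the hollow.

```bash
python3 - <<'E'
from h import *
p=board([-.0013,.0005,.017]); print(p)
go([p[0],p[1],.1],down(BYAW))
E
```

```text
[0.55727367 0.03942526 0.037     ]
translation [-294.9, -63.8, 6.1] turn [-0.0007, 0.0007, 0.3805]
```

Call:
jog_arm(
  commands=[
    {"translation":[-295,-64,0],"turn":[0,0,0.38]},
    {"translation":[-295,-64,0],"turn":[0,0,0.38]},
    {"translation":[-295,-64,0],"turn":[0,0,0.38]},
    {"translation":[-295,-64,0],"turn":[0,0,0.38]},
    {"translation":[-295,-64,0],"turn":[0,0,0.38]},
    {"translation":[-295,-64,0],"turn":[0,0,0.38]},
    {"translation":[-295,-64,0],"turn":[0,0,0.38]},
    {"translation":[-295,-64,6],"turn":[0,0,0.38]},
    {"translation":[-295,-64,6],"turn":[0,0,0.38]},
    {"translation":[-295,-64,6],"turn":[0,0,0.38]},
    {"translation":[-295,-64,6],"turn":[0,0,0.38]},
  ],
)

```text
clock: 19.58
position: [0.5571, 0.0406, 0.1001]
ee_rot: [-2.155, -2.285, 0.001]
force: [-0.1, 0.7, 0.2]
width: 0.145
```

```bash
python3 - <<'E'
from h import *
s=st(); p=board([-.0013,.0005,.017])
for z in (.065,.047): go([p[0],p[1],z],down(BYAW))
E
```

```text
t 19.58 pos [0.5571 0.0406 0.1001] rot [-2.155e+00 -2.285e+00  1.000e-03] F [-0.1  0.7  0.2] w 0.145
translation [-1.2, 0.1, 35.1] turn [-0.0007, -0.0002, 0.0017]
translation [-1.2, 0.2, 53.1] turn [-0.0007, -0.0002, 0.0017]
```

Call:
jog_arm(
  commands=[
    {"translation":[-0.8,0,20],"turn":[0,0,0.002]},
    {"translation":[-0.8,0,35],"turn":[0,0,0.002]},
    {"translation":[-0.8,0,41],"turn":[0,0,0.002]},
    {"translation":[-0.8,0,44],"turn":[0,0,0.002]},
    {"translation":[-0.8,0,47],"turn":[0,0,0.002]},
    {"translation":[-0.8,0,50],"turn":[0,0,0.002]},
    {"translation":[-0.8,0,51.5],"turn":[0,0,0.002]},
    {"translation":[-0.8,0,51.5],"turn":[0,0,0.002]},
    {"translation":[-0.8,0,51.5],"turn":[0,0,0.002]},
  ],
)

```text
clock: 20.33
position: [0.5575, 0.0386, 0.0491]
ee_rot: [2.159, 2.282, -0.0]
force: [0.5, 0.1, -0.1]
width: 0.149
```

```bash
python3 - <<'E'
from h import *
s=st(); im=arm.get_image('wrist'); cv2.imwrite('pics/w13f.png',im)
h=cv2.cvtColor(im,cv2.COLOR_BGR2HSV); m=cv2.inRange(h,(20,140,90),(30,255,255)); n,l,stt,c=cv2.connectedComponentsWithStats(m)
print([(stt[k].tolist(),c[k].round(1).tolist()) for k in range(1,n) if 15<stt[k,4]<900][:12])
E
```

```text
t 20.33 pos [0.5575 0.0386 0.0491] rot [ 2.159  2.282 -0.   ] F [ 0.5  0.1 -0.1] w 0.149
[([618, 127, 20, 7, 63], [627.3, 130.1]), ([614, 149, 26, 7, 91], [627.2, 152.2]), ([0, 167, 115, 10, 535], [57.3, 171.4]), ([592, 191, 10, 3, 20], [596.4, 191.6]), ([603, 192, 14, 3, 18], [610.4, 192.5]), ([589, 215, 34, 6, 63], [606.0, 217.7]), ([179, 224, 38, 22, 587], [194.3, 236.3]), ([628, 253, 12, 7, 33], [634.8, 255.8]), ([582, 260, 57, 7, 134], [611.1, 262.9]), ([306, 278, 32, 30, 812], [321.4, 294.3]), ([503, 282, 39, 25, 782], [521.7, 295.6]), ([278, 293, 10, 67, 428], [281.4, 325.7])]
```

Foot is at 39.4 mm, below the rim (44) with no force, so it is inside the hollow. I lower it to the floor.

Call:
jog_arm(
  commands=[
    {"translation":[0,0,1],"turn":[0,0,0]},
    {"translation":[0,0,2],"turn":[0,0,0]},
    {"translation":[0,0,2.4],"turn":[0,0,0]},
    {"translation":[0,0,2.4],"turn":[0,0,0]},
  ],
)

```text
clock: 20.72
position: [0.5575, 0.0385, 0.0467]
ee_rot: [2.159, 2.282, 0.0]
force: [-1.5, 0.3, 4.3]
width: 0.148
```

Call:
jog_arm(
  commands=[
    {"translation":[0,0,0],"turn":[0,0,0]},
    {"translation":[0,0,0],"turn":[0,0,0]},
    {"translation":[0,0,0],"turn":[0,0,0]},
    {"translation":[0,0,0],"turn":[0,0,0]},
    {"translation":[0,0,0],"turn":[0,0,0]},
  ],
  claw=0.35,
)

```text
clock: 21.13
position: [0.5572, 0.0385, 0.0462]
ee_rot: [2.159, 2.282, -0.001]
force: [0.2, 0.3, 1.1]
width: 0.324
```

Call:
jog_arm(
  commands=[
    {"translation":[0,0,-10],"turn":[0,0,0]},
    {"translation":[0,0,-30],"turn":[0,0,0]},
    {"translation":[0,0,-70],"turn":[0,0,0]},
    {"translation":[0,-30,-110],"turn":[0,0,0]},
    {"translation":[0,-70,-130],"turn":[0,0,0]},
    {"translation":[0,-80,-140],"turn":[0,0,0]},
    {"translation":[0,-80,-140],"turn":[0,0,0]},
    {"translation":[0,-80,-140],"turn":[0,0,0]},
  ],
)

```text
clock: 21.8
position: [0.4774, 0.0345, 0.1879]
ee_rot: [2.158, 2.282, 0.004]
force: [1.1, 0.3, 0.3]
width: 0.323
```

```bash
python3 - <<'E'
from h import *
s=st(); C=cam('wrist'); im=arm.get_image('wrist'); ims=arm.get_image('side')
o=cv2.resize(ims[140:250,210:330],None,fx=4,fy=4,interpolation=cv2.INTER_CUBIC)
w=cv2.resize(im[150:370,240:400],None,fx=2,fy=2,interpolation=cv2.INTER_CUBIC)
cv2.imwrite('pics/fin.png',np.hstack([o,w]))
E
```

```text
t 21.8 pos [0.4774 0.0345 0.1879] rot [2.158 2.282 0.004] F [1.1 0.3 0.3] w 0.323
```

View pics/fin.png

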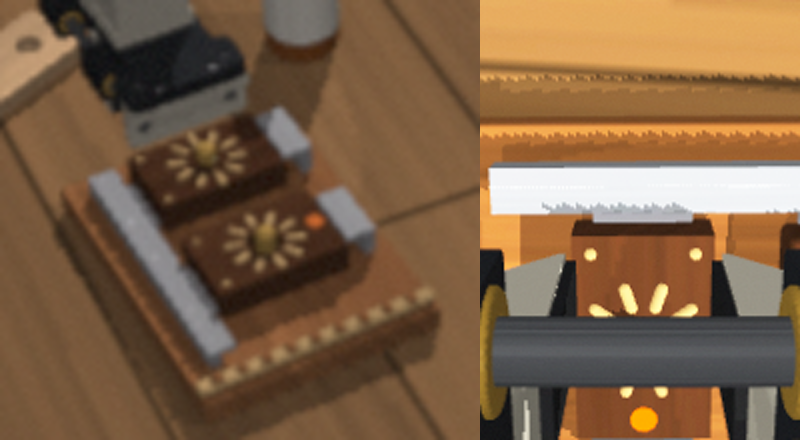

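Rosette lies flat like its neighbour, its foot hidden under the keeper at (345,215), and the boss stands upright in the hollow at (265,238). The gripper is clear, so I hand in.

```bash
python3 -c "
from cell import arm
print(arm.sign_off())"
```

```text
the job is handed in; nothing more can be done
None
```

I fitted the wooden rosette in the empty place, stood the brass boss in its hollow, and handed the job in at about 22 s. `sign_off` gives no verdict.

**Rosette:** I hooked its lip under the rail at about 0.25 rad and lowered it to about 0.14 rad. After I let go, it leaned by itself with its foot on the keeper. I then pressed the orange dot with the shut fingers until it stopped at 44.3 mm with about 14 N, which matches a block lying flat.

**Boss:** I gripped it in its pocket, lowered it to the hollow's floor (about 4 N at contact) and let go.

**Last checks:**
- **Block flat:** The press dot showed at row 357. The flat prediction was 359 and the leaning one 363.
- **Final picture:** The rosette lies flat like its neighbour with its foot hidden under the keeper. The boss is upright in the hollow and the gripper is clear.

**Disagreements and gaps:**
- I never saw the click itself as a force peak; I infer it from the final height, the force and the pictures.
- The gripper read about 13.5 mm on the 15 mm boss, though the hold was steady.
- The rosette sits about 1 to 1.5 mm nearer the rail than my board model says, within the lip's play.
- After lifting the brass boss, the wrist camera still placed the black and steel bosses in the tray. I did not re-check the mallet, bottle or gouge in the last picture; no move went near them.

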